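# Index the part carriage by one turn of the hand wheel

### The arm

A 6-joint arm with a two-finger parallel gripper is mounted at the origin on the work surface. World frame = base frame: x ahead of the robot, y to its left, z up, the work surface at z = 0. Lengths are in mm, angles in rad, forces in N, time in s.
With the tool pointing down it reaches from about 350 to 975 mm from the base axis. Payload 7.1 kg.
Tool frame: the origin (TCP) lies midway between the tips of the shut fingers; the grasp point (between the pads) lies 19 mm behind it (ctrl.grasp_offset is the distance from the TCP to the grasp point, in mm); z points along the fingers, y is the line along which they close (so a half turn about z gives the same grasp; the last joint's range is limited). The gripper opens to 88 mm and grips with 3 to 60 N. Pads are 20 mm wide; open, the fingers measure 115 mm over their backs; the gripper's body (75 mm by 178 mm) begins 61 mm behind the grasp point.
Start: joints at [1.238, 0.423, 1.63, -0, 1.089, -0.019], TCP at [192.89, 594.473, 222.675] pointing down, gripper open.
Joint ranges: [-3, 3], [-0.9, 2.11], [0.09, 2.58], [-1.31, 4.45], [0.11, 2.69], [-2.54, 2.54]. Speed limits (rad/s): [2.39, 2.39, 3.01, 3.14, 3.14, 3.14].

### API

Orientations are given as a rotation vector (axis times angle).
In Python, from workcell import sensors, viewer, ctrl gives the robot as it stands. The module is installed in compiled form; this text tells all that it offers.
- The arm moves only by the shell command python3 -m handwheel 'ROWS'. ROWS is JSON, a list of rows, each a list of 7 numbers: the shift along the tool's x, y, z in mm, then the turn, a rotation vector about the tool's x, y, z in rad, then the closure, from 0 (fully open) to 1 (shut). In form: [[x, y, z, rx, ry, rz, jaw], ...]. A call has 1 to 10 rows; each row shifts and turns the commanded pose from where the row before left it, along the tool's axes as they then stand; what a row does not reach is not made up. A row lasts 1/8 s, in which the tool goes at most 62.5 mm and 10.7 degrees, less where a joint would pass 70% of its speed; a pose out of reach is approached as far as the arm can. A call is refused whole if a number of a shift passes 62.5 or a number of a turn 0.188, either way. A call with a gripper value outside its range is refused whole. The fingers move at their own pace and stop on an object; the grip force is fixed at half the most. Time passes only in rows, so rows that do not move let the fingers close. It gives the time, the measured TCP pose, the force, the opening and the grip force at its end, in the units of the state.
- sensors.get_obs(): the state, without advancing time (a new reading comes with each control period).
- viewer.get_image(name): name is "scene" or "top" or "wrist"; returns a dict with "frame" (420x560x3 uint8, blue, green, red), "fov_y" (degrees; the focal length in pixels is half the picture's height over the tangent of half this angle, whatever the lens; pixels are square), "cx", "cy" (the principal point, pixels), "distortion" ([k1, k2, p1, p2, k3] as OpenCV has them; the pictures are not rectified), "R" (3x3) and "t" (3): a world point X has camera coordinates R X + t. Camera axes: x right, y down, z forward; pixel columns grow to the right and rows downward; lengths in mm; the calibration is good to about 2 mm. A picture is of the moment at which its call begins. There is no depth.
- ctrl.close_job(): hands the job in; it is judged then, once.
The state is a dict: "t": time; "qpos": joint angles; "qvel": joint speeds; "joint_torque": joint torques, N m; "ee_pos": TCP position; "orientation": TCP orientation; "ft_force": force on the tool from outside, world axes, zero at the start; "moment": the same for the moment, N m; "width": finger opening in mm; "grasp_force": force on a finger pad.
Only numpy, scipy, OpenCV 4.12 (cv2) and the standard library are available. Lean on these libraries where they do the work, as an engineer would, in place of code of your own. Each camera call takes 0.05 s, during which the arm holds its last target. There are 200 camera calls.

### The job

Feed the part carriage on by one station: push the fixture's hand wheel round clockwise (seen from above) by its upright handle through exactly one full turn, so that the handle stops where it began. Push the handle only from one side at a time with the fingers; do not pinch or grip it. Leave the bin, screwdriver, socket and bracket where they are, and finish clear of everything.

Things in the scene. Friction and masses are not known exactly. Their poses are not given: they have to be found in the camera images.
- wheel (a joint): Angle in rad of the steel hand wheel, which turns about a vertical axis; grows clockwise seen from above; one full turn is 6.283. It starts anywhere from 0 to 2.4, has no stops within two turns either way and no spring, and stays where it is left (stiff: about 3 N at the handle moves it). The part carriage behind it is geared to it and moves 48 mm per turn.
- hub (a point): Top centre of the wheel's hub, on the turning axis, 99 mm above the work surface. The hub is 36 mm across. The rim (centre line radius 75 mm, bar 14 mm thick) and the three spokes are lower: the rim's top is 97 mm above the work surface. The axis stands upright on a fixed black fixture; nothing on the fixture is higher than the hub except the handle.
- handle (a point): The wheel's only handle: an upright black four-lobed grip, 26 mm across (13 mm from its middle to the outside of each lobe), fixed on the rim at the end of a spoke, 75 mm from the wheel's axis; it does not spin by itself. The point lies inside the grip on its own centre line, 114 mm above the work surface; the grip stands clear from the rim's top (97 mm) to its own top at 150 mm above the work surface.
- fixture: The fixed fixture: black base plate 12 mm thick, 360 x 360 mm, with gearbox, wheel, rail and carriage. Origin on the work surface right under the wheel's axis; plate from -105 to 255 mm along its x and +-180 mm along its y. The rail and the air cylinders lie at 140 to 250 mm along its x, up to 85 mm high.
- bin: Bystander: loose yellow open bin 110 x 85 x 50 mm with bolts, on the table left of the fixture. Origin at the centre of its underside.
- screwdriver: Bystander: loose red-handled screwdriver, some 200 mm long, lying on the table right of the fixture, not higher than 40 mm.
- socket_center (a point): Bystander: loose steel socket, an upright cylinder 28 mm across and 40 mm tall, standing on the base plate near the wheel, its top 52 mm above the work surface. Point at its centre.
- bracket: Bystander: loose steel angle bracket 60 x 40 x 40 mm standing on the base plate right of the wheel, its top 52 mm above the work surface. Origin at the centre of its underside.

How it is judged:
By the outcome, as a careful person would: the job done as asked, in the order asked, and still so for the second after the job is handed in, with the robot touching nothing.
It also fails if it takes over 64 s, if anything falls off the work surface, if the arm or the gripper's body presses on something with over 40 N, if the wrist force passes 120 N, or if a joint passes its speed limit or range.

## Working session

There is one attempt and no reset: what is moved stays moved. The work goes in short steps, Python scripts to look and compute and a shell command to move; the robot and the scene stay as the last step left them, time stands still between calls to the robot, and variables do not carry over. Pictures are saved under pics/ and viewed, at most 10 in all, crops included, and the job is handed in when it is done.

```bash
mkdir -p pics
cat > h.py <<'E'
import numpy as np, cv2
from workcell import sensors, viewer, ctrl
def cam(n):
    d=viewer.get_image(n); h=d["frame"].shape[0]; f=h/2/np.tan(np.radians(d["fov_y"])/2)
    d["K"]=np.array([[f,0,d["cx"]],[0,f,d["cy"]],[0,0,1.]]); d["R"]=np.array(d["R"]);d["t"]=np.array(d["t"]);d["D"]=np.array(d["distortion"],float); return d
def ray(d,p):
    u=cv2.undistortPoints(np.array([[p]],float),d["K"],d["D"])[0,0]
    return -d["R"].T@d["t"], d["R"].T@np.array([u[0],u[1],1])
def atz(d,p,z):
    c,v=ray(d,p); return c+v*(z-c[2])/v[2]
def proj(d,X):
    return cv2.projectPoints(np.array(X,float).reshape(-1,3),cv2.Rodrigues(d["R"])[0],d["t"],d["K"],d["D"])[0][:,0]
def tri(L):
    A=0;b=0
    for c,v in L:
        v=v/np.linalg.norm(v);P=np.eye(3)-np.outer(v,v);A=A+P;b=b+P@c
    return np.linalg.solve(A,b)
E
python3 - <<'E'
from h import *
import pickle
o=sensors.get_obs();print({k:np.round(v,3) for k,v in o.items()})
D={n:cam(n) for n in("scene","top","wrist")};pickle.dump(D,open("d0.pkl","wb"))
for n in D:cv2.imwrite(f"pics/{n}0.png",D[n]["frame"]); print(n,-D[n]["R"].T@D[n]["t"])
E
```

```text
{'t': np.float64(0.0), 'qpos': array([ 1.238,  0.424,  1.631,  0.   ,  1.089, -0.019]), 'qvel': array([ 0.   , -0.001, -0.002, -0.   ,  0.001, -0.   ]), 'joint_torque': array([-1.0000e-03, -5.4464e+01, -2.7366e+01,  6.4000e-02,  2.3000e-02,
       -0.0000e+00]), 'ee_pos': array([192.709, 593.959, 221.917]), 'orientation': array([-4.910e-01, -3.103e+00,  2.000e-03]), 'ft_force': array([-0.117, -0.168,  0.492]), 'moment': array([-0.017,  0.051,  0.056]), 'grasp_force': np.float64(0.0), 'width': np.float64(87.961)}
scene [1092.70060716  538.47009146  905.88527526]
top [ 334.18667956   26.1374749  1195.73874703]
wrist [121.86204301 616.10892711 385.46903938]
```

View pics/scene0.png

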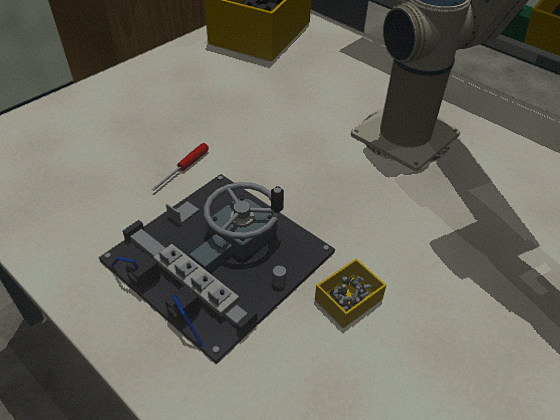

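View pics/top0.png

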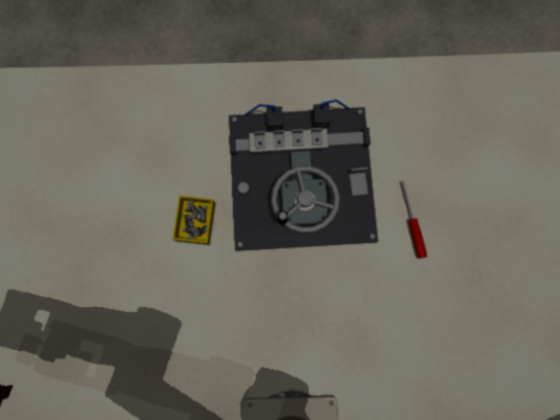

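The scene view shows the hub at about (241,208), the handle from (277,188) to (277,208), and the socket at (279,277). In the top view the hub is at (305,199), the handle at (283,216), the socket at (243,187) and the bracket at (359,182). I'll enlarge both next.

Run:
```python
from h import *
import pickle
D=pickle.load(open("d0.pkl","rb"))
a=cv2.resize(D["scene"]["frame"][160:300,180:310],None,fx=3,fy=3,interpolation=2)
b=cv2.resize(D["top"]["frame"][150:255,225:365],None,fx=3,fy=3,interpolation=2)
c=np.zeros((420,810,3),np.uint8);c[:,:390]=a;c[:315,390:]=b
cv2.imwrite("pics/c0.png",np.clip(c[:,:800]*1.8,0,255).astype(np.uint8))
s,t=D["scene"],D["top"]
print("hub",tri([ray(s,(241,208)),ray(t,(305,199))]))
print("hub@99",atz(s,(241,208),99),atz(t,(305,199),99))
print("handle top@150",atz(s,(277,189),150),atz(t,(283,216),150))
```

```text
hub [567.75433636 -50.03706519  90.84775114]
hub@99 [573.54729339 -45.17193591  99.        ] [565.31493572 -48.58321832  99.        ]
handle top@150 [517.15673013   5.2630814  150.        ] [517.11752916   5.60703241 150.        ]
```

View pics/c0.png

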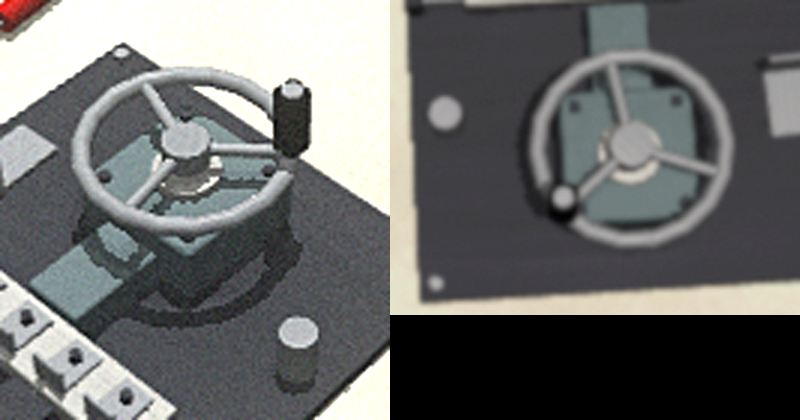

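```bash
cat >> h.py <<'E'
from scipy.spatial.transform import Rotation as Ro
def toolrows(pos,yaw,n,o=None):
    "per-row shifts & turn to reach pos with tool y at angle yaw (rad), tool down, n equal rows: shift in current axes then turn last"
    o=o or sensors.get_obs(); R=Ro.from_rotvec(o["orientation"]).as_matrix()
    y=np.array([np.cos(yaw),np.sin(yaw),0]);z=np.array([0,0,-1.]);T=np.c_[np.cross(y,z),y,z]
    return R.T@(np.array(pos)-o["ee_pos"]), Ro.from_matrix(R.T@T).as_rotvec()
E
python3 - <<'E'
from h import *
import pickle
D=pickle.load(open("d0.pkl","rb"))
s,t,w=D["scene"],D["top"],D["wrist"]
H=tri([ray(s,(242.3,205.7)),ray(t,(306,197))]);print("hub",H,atz(s,(242.3,205.7),99),atz(t,(306,197),99))
P=tri([ray(s,(277.7,189.3)),ray(t,(282.7,215.3))]);print("handle",P,atz(s,(277.7,189.3),150),atz(t,(282.7,215.3),150))
d=(P-H)[:2];print(np.linalg.norm(d),np.degrees(np.arctan2(d[1],d[0])))
print("wrist axis",w["R"][2],w["fov_y"])
print(toolrows([470,-20,222],np.radians(43),10))
E
```

```text
hub [568.53428115 -49.38100879  99.92678785] [566.92496263 -48.11232548  99.        ] [570.07493162 -51.13429356  99.        ]
handle [518.02949939   6.92185674 151.08122245] [516.79224895   6.90171183 150.        ] [518.72671179   6.22882737 150.        ]
75.63561097876318 131.892732040402
wrist axis [ 0.25686147 -0.08506327 -0.96269747] 66.51896896523202
(array([-453.23693991, -498.56543767,    0.6625423 ]), array([-1.14200145e-03,  3.00588018e-04,  5.06567521e-01]))
```

```bash
python3 -m handwheel '[[-33.4,-35.5,0,0,0,0,1],[-33.4,-35.5,0,0,0,0,1],[-33.4,-35.5,0,0,0,0,1],[-33.4,-35.5,0,0,0,0,1],[-33.4,-35.5,0,0,0,0,1],[-33.4,-35.5,0,0,0,0,1],[-33.4,-35.5,0,0,0,0,1],[-33.4,-35.5,0,0,0,0,1],[-33.4,-35.5,0,0,0,0,1],[-33.4,-35.5,0,0,0,0,1]]' && python3 -m handwheel '[[-33.4,-35.5,0,0,0,0,1],[-33.4,-35.5,0,0,0,0,1],[-33.4,-35.5,0,0,0,0,1],[-33.4,-35.5,0,0,0,0,1],[0,0,0,0,0,0.17,1],[0,0,0,0,0,0.17,1],[0,0,0,0,0,0.18,1],[0,0,0,0,0,0,1],[0,0,0,0,0,0,1]]'
python3 - <<'E'
from h import *
import pickle
d=cam("wrist");pickle.dump(d,open("d1.pkl","wb"));f=d["frame"].copy()
print(proj(d,[[568.5,-49.5,99],[518,6.5,150]]))
o=sensors.get_obs();print(np.round(o["qpos"],3),o["ee_pos"],Ro.from_rotvec(o["orientation"]).as_matrix().round(3))
cv2.imwrite("pics/w1.png",np.clip(f*1.5,0,255).astype(np.uint8))
E
```

```text
t: 1.4
ee_pos: [401.4, 152.2, 222.8]
orientation: [0.491, 3.103, 0.0]
ft_force: [0.6, 1.2, -0.4]
width: 0.3
grasp_force: 0.0
t: 2.52
ee_pos: [484.2, -22.6, 222.6]
orientation: [-1.267, -2.875, 0.0]
ft_force: [-1.0, 0.2, -0.0]
width: 0.3
grasp_force: 0.0
[[322.95853823 273.02047325]
 [336.45925278 216.30596693]]
[-0.071  0.217  1.933  0.     0.992 -0.811] [484.15032366 -22.51808872 222.61519384] [[-0.674  0.739 -0.   ]
 [ 0.739  0.674  0.   ]
 [ 0.    -0.    -1.   ]]
```

View pics/w1.png

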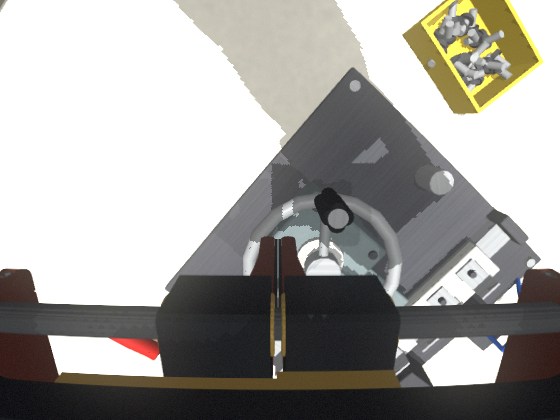

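The wrist view shows the handle top at (339,217), predicted at (336,216). The shut finger tips are at about (282,240), behind the handle on the near side. I'll descend and move up to contact.

```bash
python3 -m handwheel '[[0,0,37,0,0,0,1],[0,0,37,0,0,0,1],[0,0,37,0,0,0,1],[0,0,0,0,0,0,1],[0,5,0,0,0,0,1],[0,5,0,0,0,0,1],[0,5,0,0,0,0,1],[0,0,0,0,0,0,1]]'
cat > st.py <<'E'
from h import *
import sys
H=np.array([568.5,-49.5])
o=sensors.get_obs();R=Ro.from_rotvec(o["orientation"]).as_matrix()
v=R.T@np.r_[H-o["ee_pos"][:2],0]
print("t",o["t"],"hub in tool xy",v[:2].round(1),"z",o["ee_pos"][2].round(1),"yaw",np.degrees(np.arctan2(R[1,1],R[0,1])).round(1),"q6",o["qpos"][5].round(2),"F tool",(R.T@o["ft_force"]).round(1))
def look(n=("top","scene")):
    for k in n:
        d=cam(k);u=proj(d,np.r_[H,99])[0]
        yield k,d
E
python3 st.py
```

```text
t: 3.58
ee_pos: [496.2, -12.2, 112.4]
orientation: [1.271, 2.872, 0.001]
ft_force: [-0.5, -0.1, 0.2]
width: 0.2
grasp_force: 0.0
t 3.575 hub in tool xy [-76.2  28.5] z 112.4 yaw 42.3 q6 -0.79 F tool [ 0.3 -0.4 -0.2]
```

```bash
python3 -m handwheel '[[0,2,0,0,0,0,1],[2.8,10,0,0,0,0.13,1],[2.8,10,0,0,0,0.13,1],[2.8,10,0,0,0,0.13,1],[2.8,10,0,0,0,0.13,1],[2.8,10,0,0,0,0.13,1],[2.8,10,0,0,0,0.13,1],[0,0,0,0,0,0,1]]'; python3 st.py
python3 - <<'E'
from h import *
fs=[]
for k,(x,y) in(("top",(225,150)),("scene",(180,160))):
    fs.append(cv2.resize(cam(k)["frame"][y:y+130,x:x+130],None,fx=3,fy=3,interpolation=2))
cv2.imwrite("pics/p2.png",np.clip(np.hstack(fs)*1.6,0,255).astype(np.uint8))
E
```

```text
t: 4.58
ee_pos: [544.1, 27.5, 111.6]
orientation: [2.267, 2.175, 0.0]
ft_force: [-0.0, 0.4, -0.4]
width: 0.1
grasp_force: 0.0
t 4.575 hub in tool xy [-75.9  27.5] z 111.6 yaw -2.4 q6 0.07 F tool [ 0.4 -0.1  0.4]
```

View pics/p2.png

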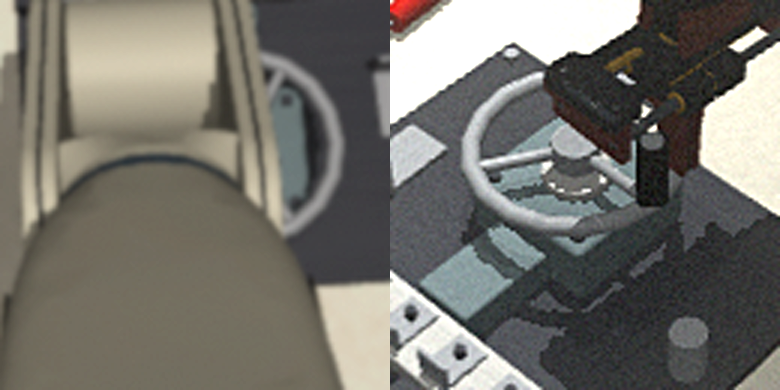

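The scene half shows the handle top moved to full-frame (267,207), with the fingers behind it, so the push works. I'll continue.

```bash
python3 -m handwheel '[[2.7,10,0,0,0,0.13,1],[2.7,10,0,0,0,0.13,1],[2.7,10,0,0,0,0.13,1],[2.7,10,0,0,0,0.13,1],[2.7,10,0,0,0,0.13,1],[2.7,10,0,0,0,0.13,1],[2.7,10,0,0,0,0.13,1],[2.7,10,0,0,0,0.13,1],[2.7,10,0,0,0,0.13,1],[0,0,0,0,0,0,1]]'; python3 st.py
python3 - <<'E'
from h import *
p=atz(cam("scene"),(266.7,206.7),150);H=[568.5,-49.5]
d=p[:2]-H;print("prev handle",p,np.linalg.norm(d),np.degrees(np.arctan2(d[1],d[0])))
E
```

```text
t: 5.92
ee_pos: [628.1, 0.7, 111.7]
orientation: [3.091, 0.562, 0.0]
ft_force: [0.7, 0.3, -0.3]
width: 0.2
grasp_force: 0.0
t 5.925 hub in tool xy [-73.5  26. ] z 111.7 yaw -69.4 q6 1.19 F tool [0.7 0.  0.3]
prev handle [568.2043242   25.57902959 150.        ] 75.0796118027436 90.2256407430064
```

```bash
python3 -m handwheel '[[2.9,10,0,0,0,0.13,1],[2.9,10,0,0,0,0.13,1],[2.9,10,0,0,0,0.13,1],[2.9,10,0,0,0,0.13,1],[2.9,10,0,0,0,0.13,1],[2.9,10,0,0,0,0.13,1],[2.8,10,0,0,0,0.13,1],[2.8,10,0,0,0,0.13,1],[0,0,0,0,0,0,1]]'; python3 st.py
```

```text
t: 7.1
ee_pos: [641.9, -77.2, 111.6]
orientation: [2.962, -1.046, -0.001]
ft_force: [-0.1, -0.5, -0.6]
width: 0.6
grasp_force: 0.0
t 7.1 hub in tool xy [-74.5  24.5] z 111.6 yaw -128.9 q6 2.11 F tool [0.2 0.5 0.6]
```

```bash
python3 -m handwheel '[[0,-15,0,0,0,0,1],[0,0,0,0,0,-0.185,1],[0,0,0,0,0,-0.185,1],[0,0,0,0,0,-0.185,1],[0,0,0,0,0,-0.185,1],[0,0,0,0,0,-0.185,1],[0,0,0,0,0,-0.185,1],[0,0,0,0,0,-0.185,1],[0,0,0,0,0,-0.185,1],[0,0,0,0,0,-0.185,1]]' && python3 -m handwheel '[[0,0,0,0,0,-0.185,1],[0,0,0,0,0,-0.185,1],[0,0,0,0,0,-0.185,1],[0,0,0,0,0,-0.185,1],[0,0,0,0,0,-0.185,1],[0,0,0,0,0,-0.185,1],[0,0,0,0,0,-0.185,1],[0,0,0,0,0,-0.185,1],[0,0,0,0,0,0,1]]' ; python3 st.py
python3 - <<'E'
from h import *
fs=[]
for k,(x,y) in(("top",(225,150)),("scene",(180,160))):
    fs.append(cv2.resize(cam(k)["frame"][y:y+130,x:x+130],None,fx=3,fy=3,interpolation=2))
cv2.imwrite("pics/p3.png",np.clip(np.hstack(fs)*1.6,0,255).astype(np.uint8))
E
```

```text
t: 8.35
ee_pos: [652.7, -64.0, 111.7]
orientation: [2.762, 1.496, 0.001]
ft_force: [0.4, 0.6, -0.5]
width: 0.6
grasp_force: 0.0
t: 9.48
ee_pos: [652.5, -64.2, 111.7]
orientation: [1.044, 2.963, 0.0]
ft_force: [0.0, -0.0, 1.0]
width: 0.6
grasp_force: 0.0
t 9.475 hub in tool xy [ 74.7 -41.2] z 111.7 yaw 51.2 q6 -1.01 F tool [-0. -0. -1.]
```

View pics/p3.png

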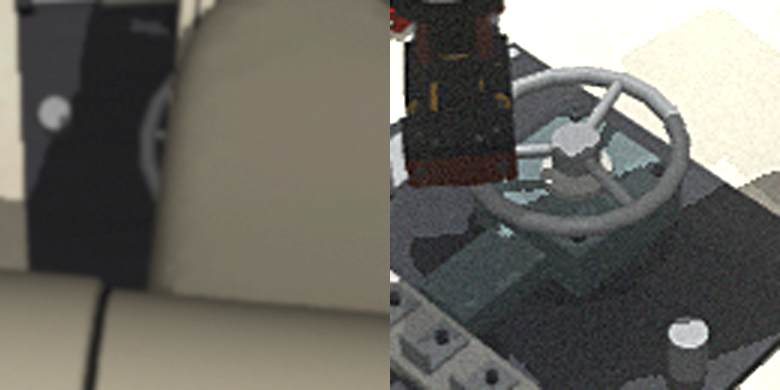

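The handle is hidden behind the gripper. The spokes fit about half a turn done, and the socket is untouched. I'll push on with the other finger face.

```bash
python3 -m handwheel '[[0,-14,0,0,0,0,1],[-2.7,-10,0,0,0,0.13,1],[-2.7,-10,0,0,0,0.13,1],[-2.7,-10,0,0,0,0.13,1],[-2.7,-10,0,0,0,0.13,1],[-2.7,-10,0,0,0,0.13,1],[-2.7,-10,0,0,0,0.13,1],[-2.7,-10,0,0,0,0.13,1],[-2.7,-10,0,0,0,0.13,1],[0,0,0,0,0,0,1]]'; python3 st.py
```

```text
t: 10.82
ee_pos: [581.7, -127.8, 111.8]
orientation: [-2.38, -2.05, 0.001]
ft_force: [0.5, -0.2, 0.2]
width: 0.6
grasp_force: 0.0
t 10.825 hub in tool xy [ 75.5 -24.6] z 111.8 yaw -8.5 q6 -0.09 F tool [-0.2  0.5 -0.2]
```

```bash
python3 -m handwheel '[[-2.7,-10,0,0,0,0.13,1],[-2.7,-10,0,0,0,0.13,1],[-2.7,-10,0,0,0,0.13,1],[-2.7,-10,0,0,0,0.13,1],[-2.7,-10,0,0,0,0.13,1],[-2.7,-10,0,0,0,0.13,1],[-2.7,-10,0,0,0,0.13,1],[-2.7,-10,0,0,0,0.13,1],[-2.7,-10,0,0,0,0.13,1],[0,0,0,0,0,0,1]]'; python3 st.py
```

```text
t: 12.08
ee_pos: [501.4, -92.4, 111.8]
orientation: [-3.116, -0.401, 0.001]
ft_force: [-0.1, 0.1, 0.1]
width: 0.4
grasp_force: 0.0
t 12.075 hub in tool xy [ 75.8 -24.5] z 111.8 yaw -75.3 q6 1.11 F tool [-0.1 -0.2 -0.1]
```

```bash
python3 -m handwheel '[[-2.6,-10,0,0,0,0.13,1],[-2.6,-10,0,0,0,0.13,1],[-2.6,-10,0,0,0,0.13,1],[-2.6,-10,0,0,0,0.13,1],[-2.6,-10,0,0,0,0.13,1],[-2.6,-10,0,0,0,0.13,1],[0,0,0,0,0,0,1]]'; python3 st.py
python3 - <<'E'
from h import *
import pickle
fs=[];d={k:cam(k) for k in("wrist","scene")};pickle.dump(d,open("d4.pkl","wb"))
a=cv2.resize(d["scene"]["frame"][160:290,180:310],None,fx=3,fy=3,interpolation=2)
b=d["wrist"]["frame"][30:420,130:530]
cv2.imwrite("pics/p4.png",np.clip(np.hstack([a,b])*1.6,0,255).astype(np.uint8))
E
```

```text
t: 12.95
ee_pos: [491.0, -33.0, 111.7]
orientation: [-3.035, 0.811, -0.0]
ft_force: [-0.1, 0.1, 0.7]
width: 0.3
grasp_force: 0.0
t 12.95 hub in tool xy [ 75.3 -24.4] z 111.7 yaw -119.9 q6 2.0 F tool [-0.1 -0.1 -0.7]
```

View pics/p4.png

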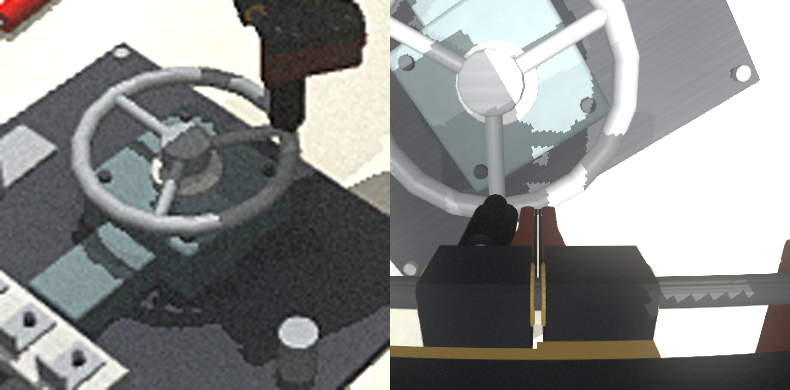

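The wrist view shows the handle base at full-frame (235,230), touching the fingers. The hub is at (231,110), and the handle's spoke points at the pusher. About 18° remain. I'll push about 14°, back off, lift, flip, and compare from the initial viewing pose.

```bash
python3 -m handwheel '[[-1.3,-4.7,0,0,0,0.06,1],[-1.3,-4.7,0,0,0,0.06,1],[-1.3,-4.7,0,0,0,0.06,1],[-1.3,-4.7,0,0,0,0.06,1],[0,0,0,0,0,0,1],[0,10,0,0,0,0,1],[0,10,0,0,0,0,1],[0,0,-40,0,0,0,1],[0,0,-40,0,0,0,1],[0,0,-31,0,0,0,1]]';python3 st.py
python3 -m handwheel '[[0,0,0,0,0,-0.185,1],[0,0,0,0,0,-0.185,1],[0,0,0,0,0,-0.185,1],[0,0,0,0,0,-0.185,1],[0,0,0,0,0,-0.185,1],[0,0,0,0,0,-0.185,1],[0,0,0,0,0,-0.185,1],[0,0,0,0,0,-0.185,1],[0,0,0,0,0,-0.185,1],[0,0,0,0,0,-0.185,1]]' && python3 -m handwheel '[[0,0,0,0,0,-0.185,1],[0,0,0,0,0,-0.185,1],[0,0,0,0,0,-0.185,1],[0,0,0,0,0,-0.185,1],[0,0,0,0,0,-0.185,1],[0,0,0,0,0,-0.185,1],[0,0,0,0,0,0,1],[0,0,0,0,0,0,1]]'
python3 -c "
from h import *
print(toolrows([484.15,-22.52,222.6],np.arctan2(.674,.739),1))"
```

```text
t: 14.3
ee_pos: [483.2, -29.9, 224.2]
orientation: [-2.913, 1.175, -0.002]
ft_force: [1.0, -0.5, -0.2]
width: 0.5
grasp_force: 0.0
t 14.3 hub in tool xy [ 75.1 -45.1] z 224.2 yaw -133.9 q6 2.25 F tool [ 1.1 -0.3  0.2]
t: 15.55
ee_pos: [482.9, -29.8, 222.6]
orientation: [-2.687, -1.628, 0.0]
ft_force: [-0.3, 0.1, 0.1]
width: 0.0
grasp_force: 0.0
t: 16.55
ee_pos: [483.2, -29.5, 222.7]
orientation: [-1.44, -2.792, 0.0]
ft_force: [0.3, -1.0, 0.7]
width: 0.4
grasp_force: 0.0
(array([5.12322355, 4.83292039, 0.05332312]), array([-5.40705238e-05, -2.37891185e-05, -1.21043515e-01]))
```

```bash
python3 -m handwheel '[[5.1,4.8,0,0,0,-0.121,1],[0,0,0,0,0,0,1],[0,0,0,0,0,0,1]]'
cat > cmp.py <<'E'
from h import *
import pickle
d0=pickle.load(open("d1.pkl","rb"));d=cam("wrist");pickle.dump(d,open("d5.pkl","wb"))
print(sensors.get_obs()["ee_pos"].round(2))
a=d0["frame"][170:270,290:400];b=d["frame"][170:270,290:400]
# handle-top template
T=d0["frame"][204:230,325:352]
r=cv2.matchTemplate(d["frame"][150:290,270:420],T,cv2.TM_CCOEFF_NORMED);m=cv2.minMaxLoc(r);print("match",m[1],np.array(m[3])+[270+14,150+13])
p0=(339,217);p1=np.array(p0)+np.array(m[3])+[270,150]-[325,204]
H=np.array([568.5,-49.5])
for dd,p in((d0,p0),(d,p1)):
    X=atz(dd,p,150);v=X[:2]-H;print(X.round(1),np.linalg.norm(v).round(1),np.degrees(np.arctan2(v[1],v[0])).round(2))
cv2.imwrite("pics/cmp%d.png"%(sensors.get_obs()["t"]*100),np.clip(cv2.resize(np.hstack([a,b]),None,fx=3.5,fy=3.5,interpolation=2)*1.6,0,255).astype(np.uint8))
E
python3 cmp.py; ls pics
```

```text
t: 16.92
ee_pos: [484.3, -22.4, 222.7]
orientation: [-1.268, -2.874, 0.0]
ft_force: [0.3, 0.5, -0.1]
width: 0.2
grasp_force: 0.0
[484.33 -22.41 222.67]
match 0.9549499750137329 [329 217]
[519.9   7.4 150. ] 74.9 130.5
[514.3   2.3 150. ] 75.0 136.27
c0.png
cmp1697.png
p2.png
p3.png
p4.png
scene0.png
top0.png
w1.png
wrist0.png
```

The template match puts the handle at 136.3° against 130.5° at the start, so 5.8° remain. Now the final nudge.

```bash
python3 -m handwheel '[[0,0,37,0,0,0,1],[0,0,37,0,0,0,1],[-1.2,0,37,0,0,0.031,1],[0,6,0,0,0,0,1],[0,4,0,0,0,0,1],[0,4,0,0,0,0,1],[0,3,0,0,0,0,1],[0,3,0,0,0,0,1],[0,1.5,0,0,0,0,1],[0,0,0,0,0,0,1]]'; python3 st.py
python3 -m handwheel '[[0,-11,0,0,0,0,1],[0,-10.5,0,0,0,0,1],[1.2,0,-37,0,0,-0.031,1],[0,0,-37,0,0,0,1],[0,0,-37,0,0,0,1],[0,0,0,0,0,0,1],[0,0,0,0,0,0,1]]'; python3 cmp.py
```

```text
t: 18.23
ee_pos: [501.6, -9.0, 111.7]
orientation: [1.308, 2.856, 0.0]
ft_force: [-1.3, -0.4, 1.2]
width: 0.6
grasp_force: 0.7
t 18.225 hub in tool xy [-74.4  24.2] z 111.7 yaw 40.8 q6 -0.75 F tool [ 0.6 -1.2 -1.2]
t: 19.1
ee_pos: [483.6, -22.5, 222.0]
orientation: [-1.264, -2.875, 0.0]
ft_force: [0.3, -0.3, -0.3]
width: 0.4
grasp_force: 0.0
[483.4  -22.42 221.62]
match 0.9905002117156982 [339 218]
[519.9   7.4 150. ] 74.9 130.5
[519.6   7.  150. ] 74.7 130.84
```

```bash
ls pics/cmp*; cp $(ls -t pics/cmp*|head -1) pics/fin.png
python3 -m handwheel '[[0,-30,-30,0,0,0,1],[0,-40,-30,0,0,0,1],[0,-40,-20,0,0,0,1],[0,-40,0,0,0,0,1],[0,0,0,0,0,0,1],[0,0,0,0,0,0,1]]'
python3 - <<'E'
from h import *
import pickle
D=pickle.load(open("d0.pkl","rb"))
d=cam("scene");a=D["scene"]["frame"][170:350,100:390];b=d["frame"][170:350,100:390]
T=D["scene"]["frame"][182:214,268:288]
r=cv2.matchTemplate(d["frame"][170:230,255:300],T,cv2.TM_CCOEFF_NORMED);m=cv2.minMaxLoc(r);x,y=m[3];print(m[1],x+255-268,y+170-182,r[max(0,y-1):y+2,x-1:x+2].round(3))
cv2.imwrite("pics/ab.png",np.clip(cv2.resize(np.vstack([a,b]),None,fx=1.6,fy=1.6)*1.6,0,255).astype(np.uint8))
E
```

```text
pics/cmp1697.png
pics/cmp1914.png
t: 19.9
ee_pos: [373.9, -123.5, 301.9]
orientation: [-1.264, -2.875, -0.0]
ft_force: [0.9, -1.0, -0.5]
width: 0.8
grasp_force: 0.0
0.8232911825180054 0 0 [[0.713 0.808 0.733]
 [0.718 0.823 0.729]
 [0.663 0.752 0.681]]
```

View pics/fin.png

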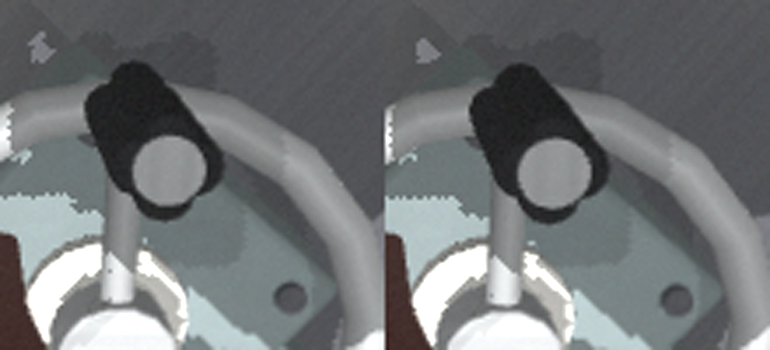

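View pics/ab.png

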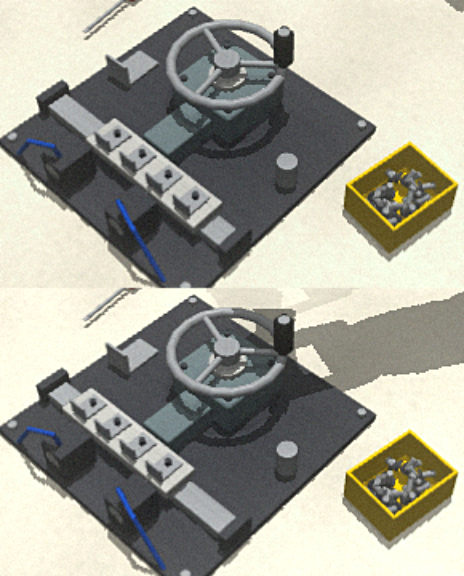

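The close-up shows the handle in the same place before and after, with its top centre at crop (170,171) and (555−385=170,174). The scene view shows a zero-pixel shift at the handle. The carriage has moved on by one station, and the socket, bracket, bin and screwdriver are where they were. The arm is clear.

```bash
python3 -c "
from workcell import ctrl
print(ctrl.close_job())"
```

```text
the job is handed in; nothing more can be done
None
```

I pushed the wheel one full turn clockwise. The handle ended within about 0.3° of its start by the wrist camera, the carriage moved on one station, the other items look undisturbed, and the arm finished clear at about 20 s of the 64 s; the job is handed in.

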